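# Shut the dry cabinet that holds the slides

### The job

The clear dry cabinet with the box of microscope slides inside has been left open. Push its door fully shut, past the resistance of its catch, so that it stays shut by itself. Leave the door of the other, empty cabinet standing open as it is, and do not disturb the slide box.

Things in the scene. Friction and masses are not known exactly. Their poses are not given: they have to be found in the camera images.
- slide_cabinet: The fixed dry cabinet with the slide box inside, one of two alike that stand side by side: clear walls and roof, white frame, 150 deep x 180 wide x 170 mm high. Its flat door (176 wide, 156 high, 8 mm thick, white frame, clear window) hinges on an upright pin at the left as seen from the robot and opens towards it. Origin under the cabinet's centre; x points to its back, y left.
- slide_door_push (a point): Point on the white frame of that door's flat outer face, 158 mm from the pin, 18 mm from the free edge, 156 mm above the worktop, 12 mm below the door's top. Turns with the door: x square through the door to its inner side, y along the door to the hinge, z up; the pin's axis lies in the outer face, 158 mm along +y. A knob, 18 mm across and 17 mm out, sits 94 mm lower.
- slide_door (a joint): Angle of that door, rad: 0 fully shut, grows as it opens, left open at 0.55 to 0.95. It swings freely (0.03 N m friction) and stays where left. In the last 0.1 rad a steel head inside it meets a sprung roller; about 7 N at the push point carries it past, at about 0.045 rad, and from there the roller pulls the door to and holds it shut with about 5 N.
- empty_door_push (a point): The same point on the like door of the other cabinet, which stands empty and open (also 0.55 to 0.95 rad); that door is to be left as it stands.
- slide_box: Blue and white box of microscope slides, 36 x 86 x 30 mm, lying loose on the floor of its cabinet (20 mm above the worktop) near the back, clear of the door; origin at the centre of its underside, long side along its y axis.

How it is judged:
By the outcome, as a careful person would: the job done as asked, in the order asked, and still so for the second after the job is handed in, with the robot touching nothing.
It also fails if it takes over 32 s, if anything falls off the work surface, if the arm or the gripper's body presses on something with over 40 N, if the wrist force passes 120 N, or if a joint passes its speed limit or range.

### The arm

A 6-joint arm with a two-finger parallel gripper is mounted at the origin on a cart in front of the work surface, level with it; the furniture and walls round the work are solid. World frame = base frame: x ahead of the robot, y to its left, z up, the work surface at z = 0. Lengths are in m, angles in degrees, forces in N, time in s.
With the tool pointing down it reaches from about 0.25 to 0.8 m from the base axis. Payload 3.9 kg.
Tool frame: the origin (TCP) lies at the very end of the fingers, on their centre line; the grasp point (between the pads) lies 19 mm behind it (tcp_to_grasp is the distance from the TCP to the grasp point, in m); z points along the fingers, y is the line along which they close (so a half turn about z gives the same grasp; the last joint's range is limited). The gripper opens to 85 mm and grips with 20 to 120 N. Pads are 22 mm wide; open, the fingers measure 114 mm over their backs; the gripper's body (76 mm by 85 mm) begins 54 mm behind the grasp point. The pads swing forward as they close: fully open they stand 13 mm farther back than shut.
Start: joints at [-65.317, 14.897, -7.913, 67.191, 0, 90], TCP at [0.219, -0.477, 0.231] pointing down, gripper open.
Joint ranges: [-159.42, 159.42], [-47.68, 98.78], [-73.54, 78.23], [-108.79, 121.32], [-90, 84.71], [-180, 180]. Speed limits (degrees/s): [147.25, 147.25, 180, 180, 180, 180].

### API

Orientations are given as a 3x3 rotation matrix whose columns are the frame's x, y, z axes.
In Python, from bench import movep, movel, movej, grip, dwell, solve_ik, sense, snapshot, get_calibration, Unreachable, finish_job, tcp_to_grasp gives the robot as it stands. Calls block until the motion is done:
- movep(position, orientation): joint-space move of the TCP to a pose.
- movel(position, rot=None, velocity=0.15, guard=None): straight line of the TCP; rot=None keeps the orientation; velocity is the mean speed in m/s. With guard (N) it stops when the force on the tool has changed by that much, and returns True; else False.
- movej(angles): joint-space move.
- grip(opening): finger opening in m; the grip force is fixed at half the most; returns when the fingers have stopped.
- dwell(seconds).
- solve_ik(position, orientation): joint angles nearest the present ones, or None.
- sense(): the state.
- snapshot(name): name is "scene" or "side" or "wrist"; returns the picture (480x640x3 uint8, red, green, blue); there is no depth.
- get_calibration(name): a dict with "intrinsics" (3x3 intrinsics, pixels), "extrinsics" (4x4, takes a point from world to camera coordinates). Camera axes: x right, y up, looking along -z (the intrinsics and any distortion apply to the point x, -y, -z); pixel columns grow to the right and rows downward; lengths in m; the calibration is good to about 2 mm. The wrist camera is an equidistant fisheye: a pixel r from the principal point sees the ray r / f radians off the axis. A picture is of the moment at which its call begins: read the wrist's pose just before it. get_calibration takes no time and is no camera call; for the wrist camera it gives the pose at the moment of the call.
A pose or a line that the arm cannot do raises Unreachable and nothing moves.
- finish_job(): hands the job in; it is judged then, once.
The state is a dict: "t": time; "q": joint angles; "joint_vel": joint speeds; "tau": joint torques, N m; "position": TCP position; "tool_rot": TCP orientation; "force": force on the tool from outside, world axes, zero at the start; "wrist_torque": the same for the moment, N m; "gripper_width": finger opening in m; "finger_force": force on a finger pad.
Only numpy, scipy, OpenCV 4.12 (cv2) and the standard library are available. Lean on these libraries where they do the work, as an engineer would, in place of code of your own. Each camera call takes 0.05 s, during which the arm holds its last target. There are 200 camera calls.

## Working session

There is one attempt and no reset: what is moved stays moved. The work goes in short steps, each a Python script; the robot and the scene stay as the last script left them, time stands still between calls to the robot, and variables do not carry over. Pictures are saved under pics/ and viewed, at most 10 in all, crops included, and the job is handed in when it is done.

```bash
mkdir -p pics; ls; python3 - <<'E'
from bench import *
import cv2
for n in ("scene","side"):
    cv2.imwrite(f"pics/{n}0.png",snapshot(n)[:,:,::-1]); c=get_calibration(n); print(n,c)
print(sense()['t'])
E
```

```text
pics
scene {'intrinsics': array([[609.19195974,   0.        , 324.98452165],
       [  0.        , 609.19195974, 246.32550789],
       [  0.        ,   0.        ,   1.        ]]), 'extrinsics': array([[ 0.97979446,  0.19970377,  0.0110102 , -0.67855832],
       [-0.16704754,  0.78681824,  0.59414828,  0.007384  ],
       [ 0.10999063, -0.58398242,  0.80428017, -1.39585705],
       [ 0.        ,  0.        ,  0.        ,  1.        ]])}
side {'intrinsics': array([[547.66754364,   0.        , 323.94384349],
       [  0.        , 547.66754364, 238.20774503],
       [  0.        ,   0.        ,   1.        ]]), 'extrinsics': array([[ 0.27841988,  0.96021266,  0.02177199, -0.24234961],
       [-0.54717702,  0.13994604,  0.82523476,  0.26074661],
       [ 0.78935396, -0.24167489,  0.56437006, -1.63760556],
       [ 0.        ,  0.        ,  0.        ,  1.        ]])}
0.1
```

View pics/scene0.png

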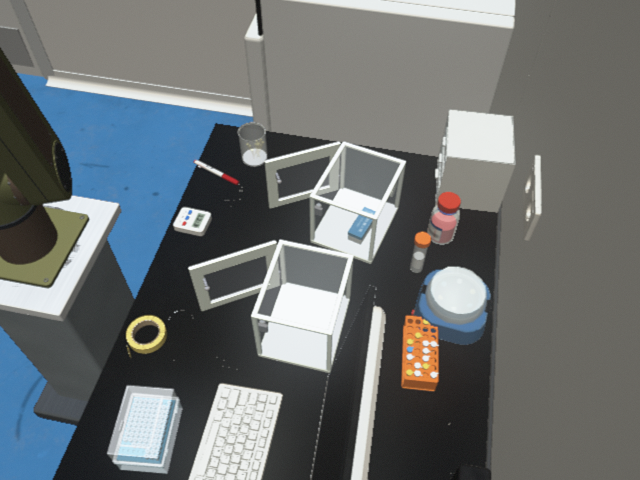

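View pics/side0.png

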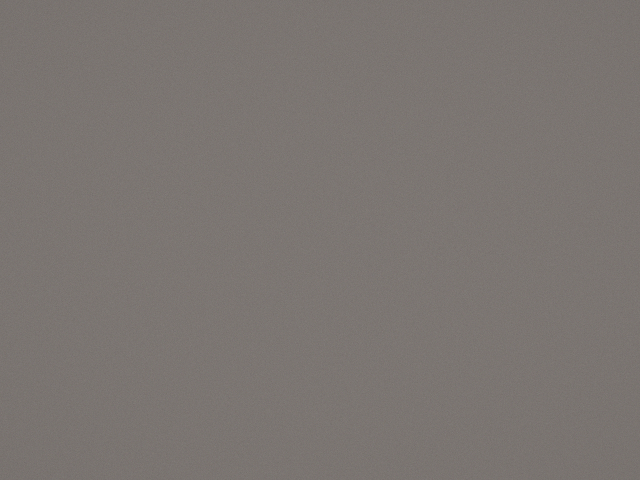

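The side view is blocked by a wall. In the scene view the box sits in the upper (+y) cabinet, whose roof spans about (345,146) to (404,160) and (312,193) to (375,208). Its door runs from the hinge near (341,144) to the free edge near (267,160). I'll zoom in on it.

```bash
python3 - <<'E'
import cv2
im=cv2.imread("pics/scene0.png")[130:270,250:420]
cv2.imwrite("pics/crop0.png",cv2.resize(im,None,fx=4,fy=4,interpolation=cv2.INTER_CUBIC))
E
```

```text
(no output)
```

View pics/crop0.png

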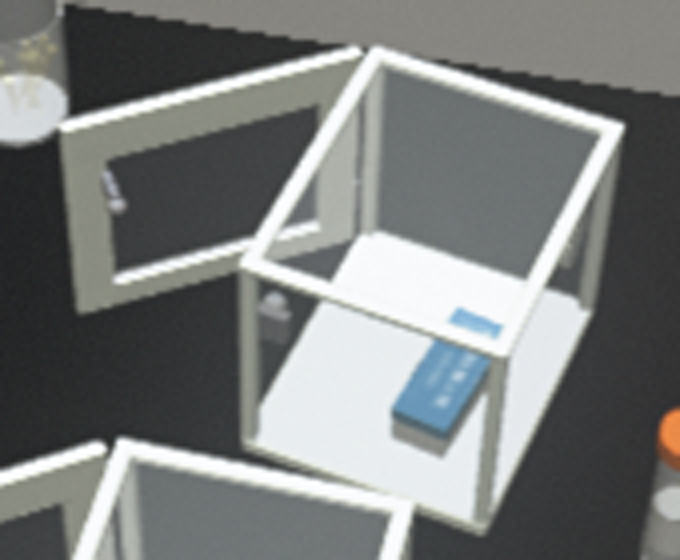

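```bash
cat > h.py <<'E'
import numpy as np
from bench import *
def cast(u,v,z,n="scene"):
    c=get_calibration(n);K=c["intrinsics"];E=c["extrinsics"]
    d=np.array([(u-K[0,2])/K[0,0],-(v-K[1,2])/K[1,1],-1]);R=E[:3,:3];o=-R.T@E[:3,3];d=R.T@d
    return o+d*(z-o[2])/d[2]
E
python3 - <<'E'
from h import *
np.set_printoptions(precision=4,suppress=True)
c=lambda x,y,z:cast(250+x/4-.4,130+y/4-.4,z)
P={'FL':c(375,47,.17),'BL':c(625,125,.17),'FR':c(243,262,.17),'BR':c(500,357,.17),'free_o':c(62,124,.168),'free_i':c(66,132,.168),'hinge_o':c(358,46,.168),
'bFL':cast(250,130,0)*0,'freebot':c(80,313,.012),'beaker':cast(254,160,0.0),'bk_top':cast(253,130,.08)}
for k in P:print(k,P[k][:2])
for a,b in(('FL','BL'),('FR','BR'),('FL','FR'),('BL','BR'),('free_o','hinge_o')):
    d=P[b]-P[a];print(a,b,np.linalg.norm(d),np.degrees(np.arctan2(d[1],d[0])))
# other cabinet & surroundings
for n,u,v,z in(('oFL',279,242,.17),('oFR',254,316,.17),('oBL',352,254,.17),('ofree',190,264,.168),('tablecorner',217,124,0),('tablefarR',495,212,0),('pen',197,162,0),('timer',193,221,.01)):print(n,cast(u,v,z)[:2])
s=sense();print(s['tool_rot'],s['position'])
E
```

```text
FL [0.6708 0.303 ]
BL [0.8151 0.2722]
FR [0.6327 0.1319]
BR [0.7732 0.0969]
free_o [0.5147 0.2103]
free_i [0.5183 0.205 ]
hinge_o [0.661  0.3039]
bFL [0. 0.]
freebot [0.5155 0.2074]
beaker [0.4329 0.3636]
bk_top [0.4303 0.3882]
FL BL 0.1475930690228596 -12.052120342041842
FR BR 0.1447782695467824 -13.985109116128685
FL FR 0.17527462139683073 -102.55495779875339
BL BR 0.1802059246831298 -103.46248237484599
free_o hinge_o 0.17368733825071744 32.57461655953481
oFL [0.5987 0.0001]
oFR [ 0.5953 -0.1704]
oBL [0.7437 0.0013]
ofree [ 0.445  -0.0846]
tablecorner [0.2998 0.4725]
tablefarR [1.0455 0.3176]
pen [0.2928 0.3262]
timer [0.3499 0.1327]
[[ 0.9086  0.4176 -0.0008]
 [ 0.4176 -0.9086  0.0017]
 [-0.     -0.0018 -1.    ]] [ 0.219  -0.4764  0.2305]
```

```bash
cat >> h.py <<'E'
H=np.array([.660,.304]);YAW=np.radians(-13);OFF=.011
def pose(th,off,z,s=1,r=.158):
    a=YAW-np.pi/2-th; u=np.array([np.cos(a),np.sin(a)]); m=np.array([-u[1],u[0]])  # m: inward normal
    p=H+r*u-m*(OFF+off); x=s*np.r_[m,0]; zz=np.array([0,0,-1.])
    return np.r_[p,z],np.column_stack([x,np.cross(zz,x),zz])
E
python3 - <<'E'
from h import *
np.set_printoptions(precision=3,suppress=True)
s=sense();E=get_calibration("wrist")["extrinsics"];cam=-E[:3,:3].T@E[:3,3]
print("cam in tool",s['tool_rot'].T@(cam-s['position']) if hasattr(s['position'],'shape') else np.array(s['tool_rot']).T@(cam-np.array(s['position'])))
for sg in(1,-1):
  for th,o,z in((.78,.05,.36),(.78,.05,.145),(.78,0,.145),(.4,0,.145),(0,-.005,.145)):
    p,R=pose(th,o,z,sg);print(sg,p,solve_ik(p,R))
E
```

```text
cam in tool [ 0.078  0.002 -0.143]
1 [0.494 0.271 0.36 ] [ 28.765  17.992  15.481  87.489   0.    -93.544]
1 [0.494 0.271 0.145] [ 28.765  21.411 -11.688  56.901   0.    -93.544]
1 [0.521 0.229 0.145] [ 23.73   21.899 -10.914  57.187   0.    -98.579]
1 [0.558 0.182 0.145] [  18.098   23.643   -8.102   58.255    0.    -125.983]
1 [0.619 0.151 0.145] [  13.752   28.311   -0.249   61.44     0.    -153.248]
-1 [0.494 0.271 0.36 ] [28.765 17.992 15.481 87.489  0.    86.456]
-1 [0.494 0.271 0.145] [ 28.765  21.411 -11.688  56.901   0.     86.456]
-1 [0.521 0.229 0.145] [ 23.73   21.899 -10.914  57.187   0.     81.421]
-1 [0.558 0.182 0.145] [18.098 23.643 -8.102 58.255  0.    54.017]
-1 [0.619 0.151 0.145] [13.752 28.311 -0.249 61.44   0.    26.752]
```

```bash
python3 - <<'E'
from h import *
import cv2
np.set_printoptions(precision=3,suppress=True)
grip(0)
p=np.array(sense()['position']);p[2]=.36;movel(p,velocity=.3)
movep(*pose(.78,.05,.36,-1))
p,R=pose(.78,.05,.145,-1);movel(p,R,velocity=.2)
cv2.imwrite("pics/s1.png",cv2.resize(snapshot("scene")[110:270,220:420][:,:,::-1],None,fx=4,fy=3.7,interpolation=cv2.INTER_CUBIC))
s=sense();print(s['t'],s['position'],s['force'],s['gripper_width'])
E
```

```text
5.525 [0.495 0.272 0.146] [ 0.372  1.618 -0.004] -0.0003501282818696936
```

View pics/s1.png

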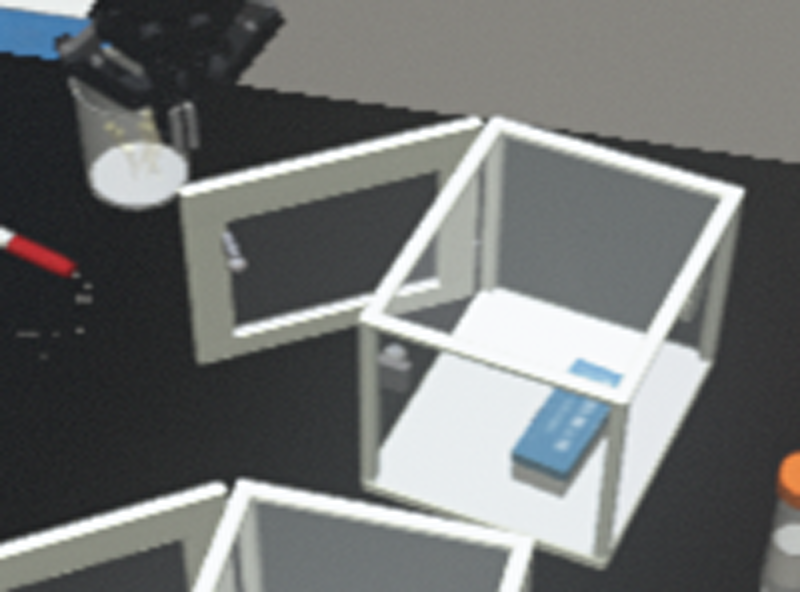

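The fingertips, at about (185,130) in the crop, are on the outer side of the door just behind its free end, and nothing has moved. Now I'll push.

```bash
python3 - <<'E'
from h import *
import cv2
np.set_printoptions(precision=3,suppress=True)
p,R=pose(.78,.005,.145,-1);movel(p,R,velocity=.1,guard=20)
for th in np.arange(.70,.11,-.1):
    g=movel(*pose(th,0,.145,-1),velocity=.1,guard=20);s=sense()
    print(round(th,2),g,s['t'],np.array(s['force']))
    if g:break
cv2.imwrite("pics/s2.png",cv2.resize(snapshot("scene")[110:270,220:420][:,:,::-1],None,fx=4,fy=3.7,interpolation=cv2.INTER_CUBIC))
E
```

```text
0.7 False 6.45 [ 0.099  0.45  -0.501]
0.6 False 6.7583 [0.259 0.304 0.36 ]
0.5 False 7.0667 [ 0.211  0.874 -0.096]
0.4 False 7.375 [-0.848  0.02  -0.274]
0.3 False 7.6833 [ 0.284  0.006 -1.387]
0.2 False 7.9917 [-1.401 -0.306  0.493]
```

View pics/s2.png

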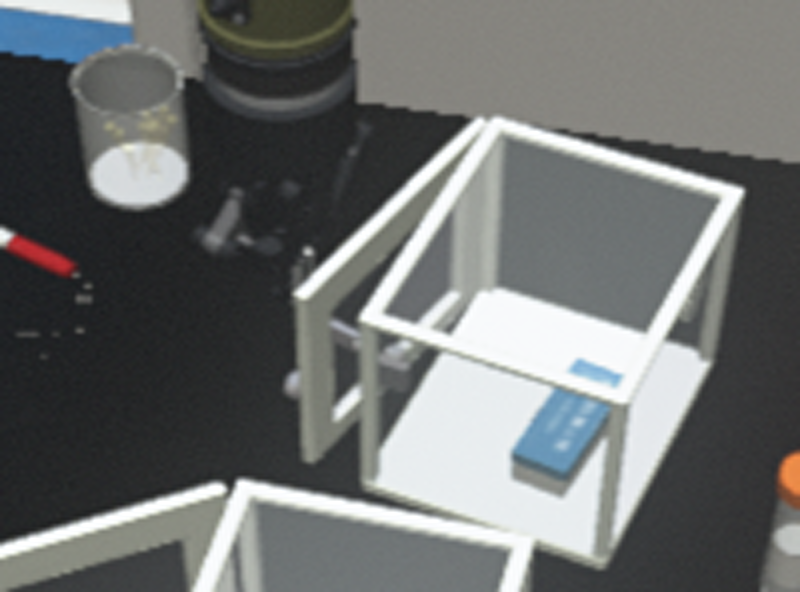

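The door has followed and its free edge is now near (300,292), about 0.25 rad open. The fingers are on its outer face and the box hasn't moved. Next I'll push it through the catch.

```bash
python3 - <<'E'
from h import *
import cv2
np.set_printoptions(precision=3,suppress=True)
for th in np.arange(.15,-.13,-.025):
    g=movel(*pose(th,0,.145,-1),velocity=.04,guard=22);s=sense()
    p,R=pose(0,0,.145,-1);m=-R[:,0];F=np.array(s['force'])
    print(round(th,3),g,round(s['t'],2),F,"push",-F@m)
    if g or -F@m>18:break
th=max(th,-.1)
p=np.array(sense()['position']);m=-np.array(sense()['tool_rot'])[:,0]
print(p, (p-pose(0,0,.145,-1)[0])@m)
movel(p-.06*m,velocity=.15)
p=np.array(sense()['position']);p[2]=.3;movel(p,velocity=.25)
dwell(.3);cv2.imwrite("pics/s3.png",cv2.resize(snapshot("scene")[110:270,220:420][:,:,::-1],None,fx=4,fy=3.7,interpolation=cv2.INTER_CUBIC));print(sense()['t'])
E
```

```text
0.15 False 8.39 [ 0.585 -0.718  0.016] push -0.7316771888638123
0.125 False 8.64 [ 0.253 -0.27   0.121] push -0.30726841601160315
0.1 False 8.89 [-0.641  0.927  0.158] push 0.8329047430047675
0.075 False 9.14 [-4.531  2.203  2.573] push 4.910217485158525
0.05 False 9.39 [ 0.878 -0.058  0.681] push -0.868739778425299
0.025 False 9.64 [-0.217  0.011  0.069] push 0.21424385847216323
0.0 False 9.89 [-1.974  0.582 -0.285] push 2.054666045403054
-0.025 False 10.14 [-8.995  2.23   5.276] push 9.266097906320141
-0.05 False 10.39 [-18.378   3.849  10.888] push 18.772658465536267
[0.613 0.152 0.145] -0.0003634191931477152
12.1167
```

View pics/s3.png

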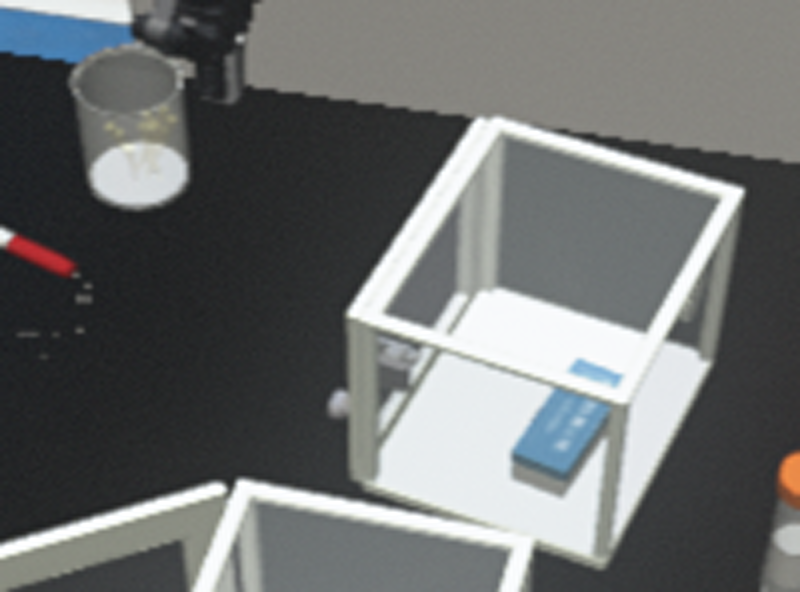

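The door is flush along the front, with its free edge at about (350,315). The force rose to about 5 N, dropped, then climbed to 18.8 N with little further travel, so it went past the catch and onto its stop. The box and the empty cabinet's door are where they were, and the arm is clear.

```bash
python3 -c "
from bench import *
print(finish_job())"
```

```text
the job is handed in; nothing more can be done
None
```

The slide cabinet's door is shut past its catch and stayed shut once the arm had backed away; the slide box and the empty cabinet's open door look undisturbed, and the job was handed in at about 12 s.

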